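# Scrape down and burst-run a table-top bowl cutter

## Robot

A 7-joint arm with a two-finger parallel gripper is mounted at the origin on a cart in front of the work surface, level with it; the furniture and walls round the work are solid. World frame = base frame: x ahead of the robot, y to its left, z up, the work surface at z = 0. Lengths are in m, angles in degrees, forces in N, time in s.
With the tool pointing down it reaches from about 0.425 to 0.875 m from the base axis. Payload 4.7 kg.
Tool frame: the origin (TCP) lies on the front face of the gripper's body, between the roots of the fingers; the fingertips stand 70 mm ahead of it and the grasp point (between the pads) lies 51 mm ahead of it (tip_extent is the distance from the TCP to the fingertips, in m); z points along the fingers, y is the direction in which the jaws open and shut (so a half turn about z gives the same grasp; the last joint's range is limited). The gripper opens to 87 mm and grips with 3 to 60 N. Pads are 19 mm wide; open, the fingers measure 117 mm over their backs; the gripper's body (75 mm by 190 mm) begins 51 mm behind the grasp point.
Start: joints at [-67.431, 18.392, -4.016, 83.108, 1.295, 78.541, -3.26], TCP at [0.241, 0.604, 0.292] pointing down, gripper open.
Joint ranges: [-163.93, 163.93], [-17.29, 119.83], [-79.2, 71.16], [3.27, 140.29], [-89.18, 269.18], [5.43, 117.66], [-154.24, 154.24]. Speed limits (degrees/s): [147.25, 147.25, 180, 180, 180, 180, 180].

## Interface

Orientations are given as [roll, pitch, yaw] about the fixed x, y, z axes, in that order (R = Rz(yaw) Ry(pitch) Rx(roll)).
In Python, from cell import * gives the robot as it stands.
- The arm moves only by the tool carry_out, never from a script. Its argument "increments" is text: rows parted by semicolons, each of 7 numbers parted by spaces: the opening, from 0 (shut) to 1 (fully open), then the shift along the tool's x, y, z in m, then the turn, a rotation vector about the tool's x, y, z in degrees. A call has 1 to 20 rows; each row shifts and turns the pose as measured when the row begins, along the tool's axes as they then stand; what a row does not reach is not made up. A row lasts 1/8 s, in which the tool goes at most 62.5 mm and 10.7 degrees, less where a joint would pass 70% of its speed; a pose out of reach is approached as far as the arm can. A call is refused whole if a number of a shift passes 0.0625 or a number of a turn 10.7, either way. A call with a gripper value outside its range is refused whole. The fingers move at their own pace and stop on an object; "force" is the grip in N (left out, the last holds). Time passes only in rows, so rows that do not move let the fingers close. It gives the time, the measured TCP pose, the force and the opening at its end, in the units of the state.
- get_obs(): the state, without advancing time (a new reading comes with each control period).
- read_camera(name): name is "scene" or "side" or "wrist"; returns a dict with "img" (400x640x3 uint8, blue, green, red), "fx", "fy", "cx", "cy" (pixels), "world_from_camera" (4x4, takes a point from camera to world coordinates). Camera axes: x right, y down, z forward; pixel columns grow to the right and rows downward; lengths in m; the calibration is good to about 2 mm. A picture is of the moment at which its call begins. There is no depth.
- sign_off(): hands the job in, once; it reports no verdict.
Trained networks look in a picture, given as the dict that the camera call returned (one of the last four; its "shot" number tells which), for a name from the list of things; names that differ only in an ending like _2 or _b are one class to them, and where a whole thing is asked for, a point or a joint stands for the part that bears it (a point fixed in the world has none). Each returns a list of dicts, best first, with "confidence" (0 to 1); they miss things now and then, are a little off and sometimes report something else, mostly with a low value. They report only what shows in the picture. A call takes as long as a camera call.
- masks_of(target, picture): "pixels" (400x640 bool, what is visible of it) and "bbox" ([left, top, right, bottom] in pixels, round what is visible of it).
The state is a dict: "time_s": time; "qpos": joint angles; "joint_velocities": joint speeds; "effort": joint torques, N m; "tool_pos": TCP position; "tool_rot": TCP orientation; "force": force on the tool from outside, world axes, zero at the start; "wrist_torque": the same for the moment, N m; "grip_width": finger opening in m.
Only numpy, scipy, OpenCV 4.12 (cv2) and the standard library are available. Lean on these libraries where they do the work, as an engineer would, in place of code of your own. Each camera call takes 0.05 s, during which the arm holds its last target.

## Task

Give the carrots in the table-top cutter one full-speed burst. First swing the scraper lever on its lid counter-clockwise (seen from above) all the way to its stop and let go, so that it springs back home on its own; only then turn the dial on the sloping front clockwise, from off past its first two clicks to the third (three dots), and hold it there against its spring. The dial runs the machine only while it is held, so finish while still holding it at the third click, and leave the jug, dish and shaker beside the machine undisturbed.

Things in the scene. Friction and masses are not known exactly. Their poses are not given: they have to be found in the camera images.
- cutter: Fixed table-top bowl cutter: white base 350 deep, 204 wide, 96 high; steel bowl 180 across, clear lid, lid top 223 above table. Origin on table under it; +x from front panel to bowl, y left, z up. Yaw varies. Bowl axis at x=+45. Black bowl handle out to y=-130. Front panel slopes 20 deg, falling to -x; the dial's axis is at x about -150, 90 to 110 above table.
- scraper_axis (a point): Fixed point on the vertical turning axis of the scraper lever (the bowl's axis), at the height of the middle of its hand post. Axes as cutter. At home the lever points front left, 125 degrees counter-clockwise from the machine's +x; at its stop to the front, a little right.
- scraper_post (a point): Middle of the upright black hand post, 18 mm thick, at the end of the steel lever on the lid, 72 mm from the axis; it stands from 19 below to 20 above this point, on the lever's flat bar (20 wide). Moves with the lever: z up, x outward along the lever. Moving it takes 2 to 4.5 N against its return spring.
- scraper (a joint): Angle of the scraper lever, rad: 0 at home, grows counter-clockwise seen from above, 1.30 at the stop. The spring returns it to 0 within a second when let go.
- dial_grip (a point): On the dial's axis, inside its black bar grip, 12 mm below the bar's top. Bar 44 long, 14 thick, free 26 high, on a round skirt 52 across whose face is 14 below this point; the panel is 25 below it. Turns with the dial: x along the bar to the white pointer, y across the bar, z along the axis out of the panel (leans 20 degrees from vertical to the machine's front).
- dial (a joint): Angle of the dial, rad, grows clockwise seen from above: 0 off (red spot, pointer 40 degrees left of straight toward the bowl), clicks at 0.45 (one dot), 0.90 (two dots), 1.35 (three dots; entered above about 1.2), stop at 1.40. Takes 0.03 to 0.2 N m, rising before each click, falling into it; springs back to off from anywhere when let go.
- measuring_jug: Clear measuring jug with a handle, 120 x 169 x 135 mm, standing loose to the right of the machine; origin at the centre of its underside.
- small_dish: Small dish with topping, 90 mm across, 20 mm high, loose on the table to the right of the front panel; origin under its centre.
- salt_shaker: Salt shaker, 44 mm across, 90 mm high, standing loose to the left of the front panel; origin under its centre.

How it is judged (in metres and radians):
On the way, in this order (a step that is already met when the one before it is completed fails the run):
1. the scraper lever is swung to its stop (value of joint scraper above 1.22 rad), for 0.1 s.
2. the scraper lever is let go and is back home, the fingers off the machine (value of joint scraper below 0.06 rad and contact force between the fingers and cutter below 0.2 N), for 0.1 s.
3. the dial is at the third click (value of joint dial above 1.24 rad), for 0.3 s.
At the end, for the whole second after the job is handed in: the fingers still hold the dial at its third click (above 1.24 rad; the click is at 1.35, the stop at 1.40) and the scraper lever is home (below 0.06 rad) (value of joint dial above 1.24 rad and contact force between the fingers and cutter above 0.5 N and value of joint scraper below 0.06 rad); the arm keeps its last pose, push and grip.
It fails at once if the dial is turned on while the scraper lever is away from home (value of joint each of dial, scraper above 0.2 rad).
It fails at once if the jug, the dish or the shaker is pushed more than 3 cm or tipped (distance of any of measuring_jug, small_dish, salt_shaker from where it was at the start of the episode above 0.03 m or angle between any of measuring_jug, small_dish, salt_shaker's own z axis and vertical above 0.4 rad).
It also fails if it takes over 50 s, if anything falls off the work surface, if the arm or the gripper's body presses on something with over 40 N, if the wrist force passes 120 N, or if a joint passes its speed limit or range.

## Working session

There is one attempt and no reset: what is moved stays moved. The work goes in short steps, Python scripts to look and compute and a tool call to move; the robot and the scene stay as the last step left them, time stands still between calls to the robot, and variables do not carry over. Pictures are saved under pics/ and viewed, and the job is handed in when it is done.

Besides the shell and the picture viewer there is one more tool, called after "Emit:" in YAML: its name, and indented under it one key for each argument. carry_out: Moves the arm, as the interface text tells. Its arguments: {"type":"object","properties":{"increments":{"type":"string"},"force":{"type":"number"}},"required":["increments"]}

```bash
ls; mkdir -p pics; python3 - <<'E'
from cell import *
import cv2,numpy as np
o=get_obs();print(o)
for n in ["scene","side","wrist"]:
    c=read_camera(n);cv2.imwrite(f"pics/{n}0.png",c["img"]);print(n,c["fx"],c["fy"],c["cx"],c["cy"],np.round(c["world_from_camera"],4).tolist())
E
```

```text
pics
{'time_s': 0.0, 'qpos': array([-67.43258395,  18.43590775,  -4.01570254,  83.1746725 ,
         1.29852313,  78.53998996,  -3.25926273]), 'joint_velocities': array([ 0.03238067, -0.04101351,  0.09993611,  0.04580188,  0.08510029,
        0.05536608,  0.0007938 ]), 'effort': array([-6.75618026e-05, -4.91279662e+01, -4.03774381e-01, -3.12530243e+01,
       -6.37829513e-02,  4.42795898e-02,  1.98015614e-04]), 'tool_pos': array([0.24086409, 0.6032766 , 0.29119917]), 'tool_rot': array([-1.79894868e+02,  9.14105793e-03,  1.58243939e+02]), 'force': array([ 0.1722353 ,  0.12837482, -0.17611029]), 'wrist_torque': array([ 0.03527419,  0.03367855, -0.01749063]), 'grip_width': 0.08703179957859963}
scene 473.96077309329144 473.96077309329144 313.10748378382425 203.19801635039806 [[0.8697, -0.3543, 0.3438, 0.1741], [-0.4935, -0.6064, 0.6235, -0.7603], [-0.0125, -0.7119, -0.7022, 0.9853], [0.0, 0.0, 0.0, 1.0]]
side 402.92285763080264 402.92285763080264 317.8170663353213 198.4122890879801 [[0.9998, 0.0122, -0.0175, 0.5814], [0.021, -0.6867, 0.7267, -0.7968], [-0.0032, -0.7269, -0.6868, 0.8642], [0.0, 0.0, 0.0, 1.0]]
wrist 319.61413847140045 319.61413847140045 317.96484823357355 196.15366174999932 [[0.3705, 0.886, 0.2787, 0.1625], [0.9288, -0.3529, -0.113, 0.6344], [-0.0018, 0.3007, -0.9537, 0.3849], [0.0, 0.0, 0.0, 1.0]]
```

View pics/scene0.png

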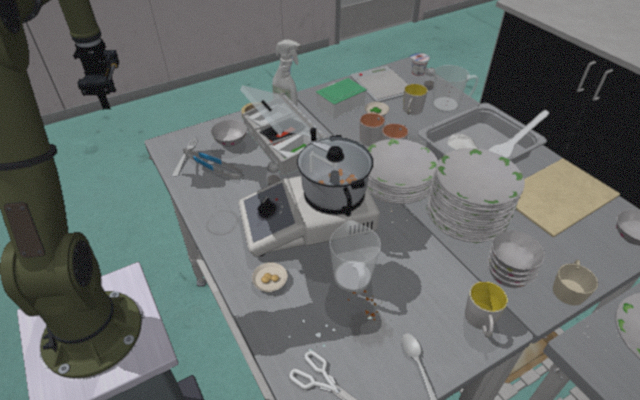

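View pics/side0.png

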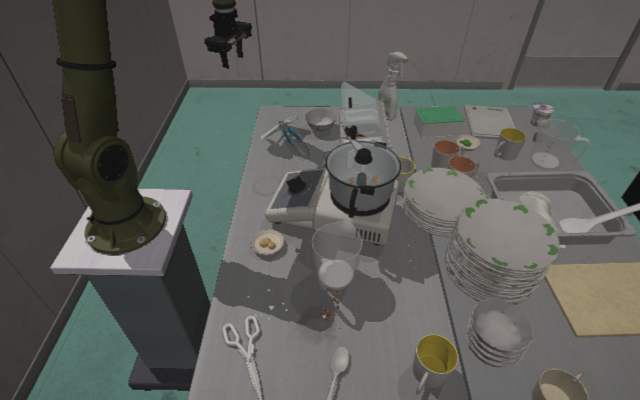

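View pics/wrist0.png

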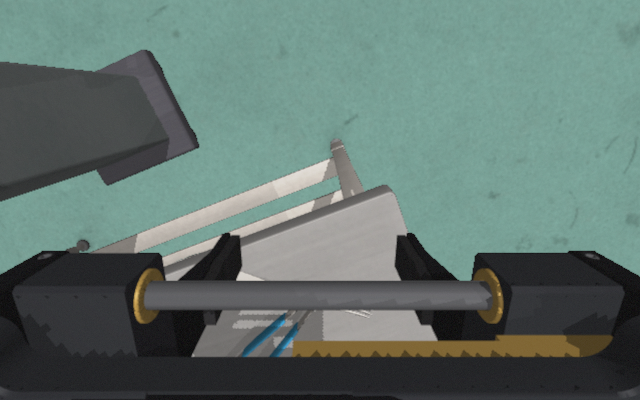

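```bash
cat > h.py <<'E'
from cell import *
import cv2,numpy as np
def px(c,P):
    P=np.atleast_2d(P);T=np.array(c["world_from_camera"]);q=(P-T[:3,3])@T[:3,:3]
    return np.c_[c["fx"]*q[:,0]/q[:,2]+c["cx"],c["fy"]*q[:,1]/q[:,2]+c["cy"]]
def ray(c,u,v):
    T=np.array(c["world_from_camera"]);d=T[:3,:3]@np.array([(u-c["cx"])/c["fx"],(v-c["cy"])/c["fy"],1]);return T[:3,3],d
def tri(rs):
    A=np.zeros((3,3));b=np.zeros(3)
    for o,d in rs:
        d=d/np.linalg.norm(d);M=np.eye(3)-np.outer(d,d);A+=M;b+=M@o
    p=np.linalg.solve(A,b);return p,[np.linalg.norm((np.eye(3)-np.outer(d,d)/(d@d))@(p-o)) for o,d in rs]
E
python3 - <<'E'
from h import *
for n in ["scene","side"]:
    c=read_camera(n)
    for t in ["cutter","scraper_post","dial_grip","measuring_jug","small_dish","salt_shaker"]:
        for m in masks_of(t,c)[:2]:
            p=m["pixels"];ys,xs=np.nonzero(p);print(n,t,round(m["confidence"],2),m["bbox"],len(xs),xs.mean().round(1),ys.mean().round(1))
            np.save(f"m_{n}_{t}.npy",p)
E
```

```text
scene cutter 0.89 [240.0, 131.4, 377.4, 256.5] 10598 312.3 197.8
scene scraper_post 0.66 [311.6, 128.3, 340.5, 157.5] 364 325.2 145.3
scene dial_grip 0.71 [254.8, 198.3, 280.3, 219.0] 264 266.5 208.6
scene measuring_jug 0.61 [330.6, 222.5, 379.1, 291.5] 2834 354.2 256.1
scene small_dish 0.84 [253.1, 261.7, 289.6, 290.8] 839 269.5 277.3
side cutter 0.66 [262.2, 129.8, 401.6, 244.0] 9253 342.3 190.7
side cutter 0.39 [288.1, 174.8, 304.3, 191.7] 216 295.2 184.3
side scraper_post 0.64 [350.2, 123.4, 374.6, 160.4] 354 358.4 145.6
side dial_grip 0.54 [285.7, 174.6, 307.1, 192.7] 228 295.2 184.5
side measuring_jug 0.9 [313.1, 221.2, 361.7, 292.1] 2759 335.8 254.2
```

```bash
python3 - <<'E'
import cv2
a=cv2.imread("pics/scene0.png")[110:265,230:390];b=cv2.imread("pics/side0.png")[110:265,255:415]
cv2.imwrite("pics/z0.png",cv2.resize(a,None,fx=4.8,fy=3.8,interpolation=cv2.INTER_CUBIC)[:, :])
cv2.imwrite("pics/z1.png",cv2.resize(b,None,fx=4.8,fy=3.8,interpolation=cv2.INTER_CUBIC))
E
```

```text
(no output)
```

View pics/z0.png

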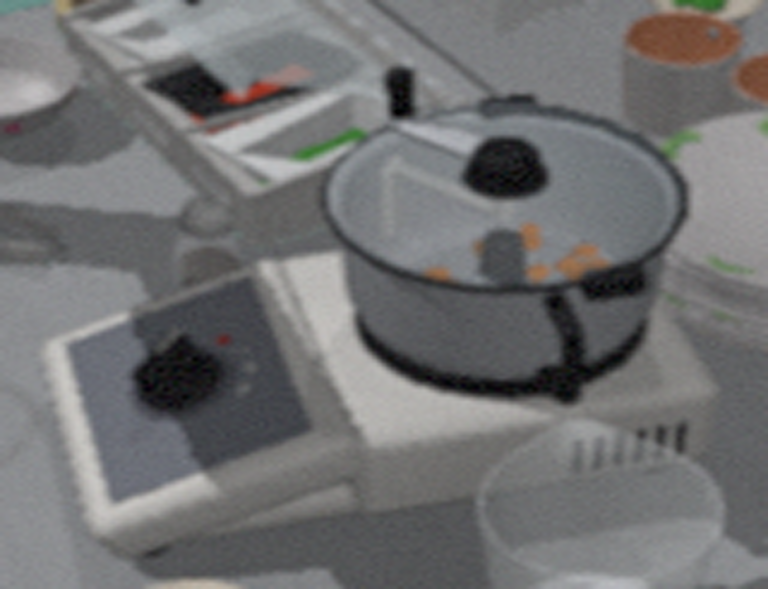

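View pics/z1.png

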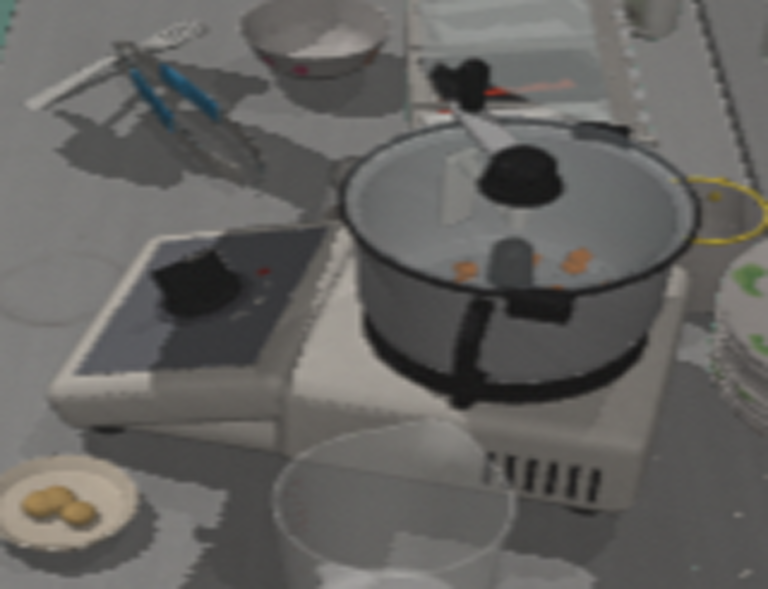

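```bash
python3 - <<'E'
from h import *
a=read_camera("scene");b=read_camera("side")
def Z(c,u,v): return ray(c,230+u/4.8,110+v/3.8)
def W(c,u,v): return ray(c,255+u/4.8,110+v/3.8)
for n,p,q in [("knob",(507,168),(520,175)),("postA",(401,92),(473,85)),("postB",(401,92),(440,80)),("dial",(178,372),(197,285)),("basecorner BR top",(716,392),(633,505)),("frontR low",(105,540),(60,405)),("panel top R",(365,455),(290,375)),("panel top L",(268,262),(335,228)),("panel bl corner",(50,345),(155,240)),("redspot",(223,340),(263,271))]:
    print(n,*[np.round(x,4) for x in tri([Z(a,*p),W(b,*q)])])
for c,n in ((a,"scene"),(b,"side")):
  for t in ["dial_grip","small_dish","measuring_jug"]:
    try:
      p=np.load(f"m_{n}_{t}.npy");ys,xs=np.nonzero(p)
      o,d=ray(c,xs.mean(),ys.mean());h={"dial_grip":.1,"small_dish":.012,"measuring_jug":.06}[t];print(n,t,(o+d*(h-o[2])/d[2]).round(3))
    except Exception as e: print(e)
E
```

```text
knob [0.6791 0.0334 0.2316] [0.0002 0.0002]
postA [0.6558 0.1048 0.2563] [0.0008 0.0008]
postB [0.6353 0.068  0.2861] [0.0018 0.0018]
dial [0.4974 0.081  0.0886] [0.0011 0.0011]
basecorner BR top [ 0.7491 -0.0895  0.064 ] [0.0194 0.0194]
frontR low [0.4158 0.0149 0.0233] [0.001 0.001]
panel top R [ 0.5538 -0.0305  0.0908] [0.0082 0.0082]
panel top L [0.5815 0.1318 0.1096] [0.0052 0.0052]
panel bl corner [0.461  0.1897 0.0419] [0.0008 0.0008]
redspot [0.5364 0.1042 0.0823] [0.0004 0.0004]
scene dial_grip [0.491 0.07  0.1  ]
scene small_dish [ 0.424 -0.072  0.012]
scene measuring_jug [ 0.623 -0.154  0.06 ]
side dial_grip [0.496 0.069 0.1  ]
[Errno 2] No such file or directory: 'm_side_small_dish.npy'
side measuring_jug [ 0.611 -0.151  0.06 ]
```

Emit:
carry_out:
  increments: "1 0 0 -0.05 0 0 0;1 0 0 -0.05 0 0 0;1 0 0 -0.04 0 0 0;1 -0.036 -0.021 0 0 0 0;1 -0.036 -0.021 0 0 0 0;1 -0.036 -0.021 0 0 0 0;1 -0.036 -0.021 0 0 0 0;1 -0.036 -0.021 0 0 0 0;1 -0.036 -0.021 0 0 0 0;1 -0.036 -0.021 0 0 0 0;1 -0.036 -0.021 0 0 0 0;1 -0.036 -0.021 0 0 0 0;1 -0.036 -0.021 0 0 0 0;1 -0.036 -0.021 0 0 0 0;1 -0.036 -0.021 0 0 0 0;1 -0.036 -0.021 0 0 0 0;1 -0.036 -0.021 0 0 0 0"

```text
time_s: 3.08
tool_pos: [0.6095, 0.1341, 0.4373]
tool_rot: [179.7, 0.1, 158.8]
force: [0.4, 0.6, -0.1]
grip_width: 0.087
```

Emit:
carry_out:
  increments: "1 0 0 0 0 0 10;1 0 0 0 0 0 10;1 0 0 0 0 0 10;1 0 0 0 0 0 10;1 0 0 0 0 0 10;1 0 0 0 0 0 0"

```text
time_s: 3.82
tool_pos: [0.6116, 0.1284, 0.4369]
tool_rot: [179.8, -0.0, 106.8]
force: [-0.1, 0.1, -0.4]
grip_width: 0.0867
```

```bash
python3 - <<'E'
from h import *
print(get_obs()["qpos"])
for n in ["wrist","side"]:
    c=read_camera(n);cv2.imwrite(f"pics/{n}1.png",c["img"]);np.save(f"c_{n}1.npy",c,allow_pickle=True)
    for t in ["scraper_post","dial_grip","salt_shaker","cutter"]:
        for m in masks_of(t,c)[:2]:
            p=m["pixels"];ys,xs=np.nonzero(p);print(n,t,round(m["confidence"],2),m["bbox"],len(xs),xs.mean().round(1),ys.mean().round(1))
E
```

```text
[-34.07306732  14.27429612  25.36564839  73.46898546  -6.13577384
  93.3780362    7.0240932 ]
wrist scraper_post 0.95 [335.0, 208.5, 369.6, 279.3] 1515 352.0 247.8
wrist dial_grip 0.58 [209.7, 145.4, 247.8, 185.6] 1035 229.3 163.6
wrist salt_shaker 0.62 [312.4, 58.1, 340.9, 90.6] 751 325.3 71.1
wrist cutter 0.79 [171.0, 77.3, 439.1, 339.9] 34601 302.4 206.3
side scraper_post 0.52 [348.7, 125.6, 372.4, 161.4] 337 358.3 145.5
side dial_grip 0.72 [325.5, 151.9, 327.8, 165.0] 50 324.3 159.0
side dial_grip 0.63 [287.7, 177.8, 305.9, 190.5] 201 295.4 184.2
side salt_shaker 0.54 [326.7, 152.0, 327.3, 156.9] 9 325.7 153.9
side cutter 0.98 [261.5, 125.6, 400.1, 247.3] 9380 342.3 190.8
```

View pics/wrist1.png

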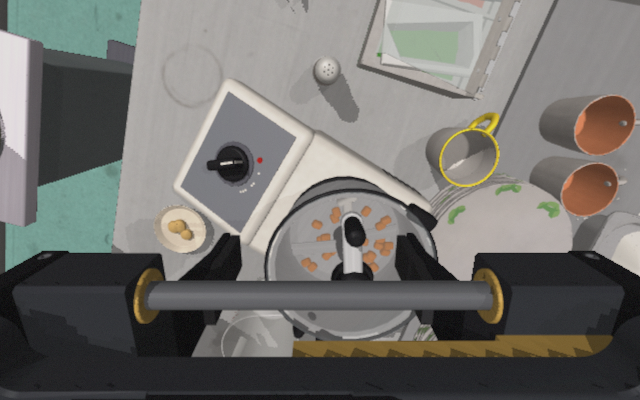

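View pics/side1.png

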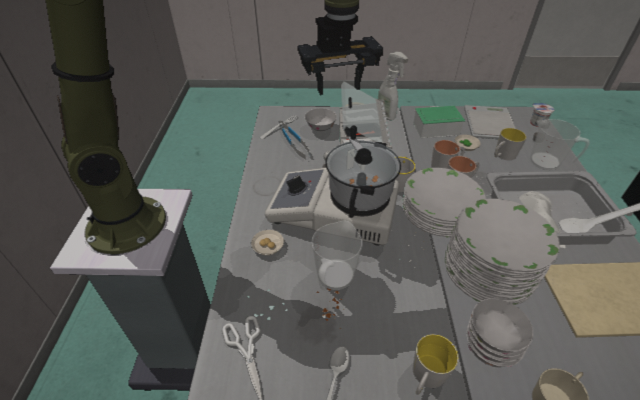

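```bash
python3 - <<'E'
import cv2
a=cv2.imread("pics/wrist1.png")
cv2.imwrite("pics/z2.png",cv2.resize(a[70:290,165:445],None,fx=2.8,fy=2.7,interpolation=cv2.INTER_CUBIC))
cv2.imwrite("pics/z3.png",cv2.resize(a[135:195,190:290],None,fx=8,fy=8,interpolation=cv2.INTER_CUBIC))
cv2.imwrite("pics/z4.png",cv2.resize(a[190:290,300:400],None,fx=6,fy=6,interpolation=cv2.INTER_CUBIC))
E
```

```text
(no output)
```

View pics/z2.png

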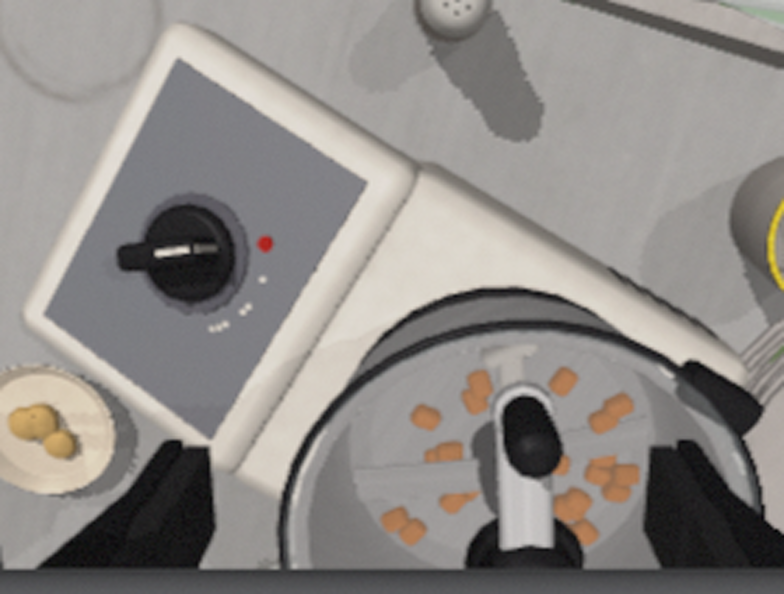

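View pics/z3.png

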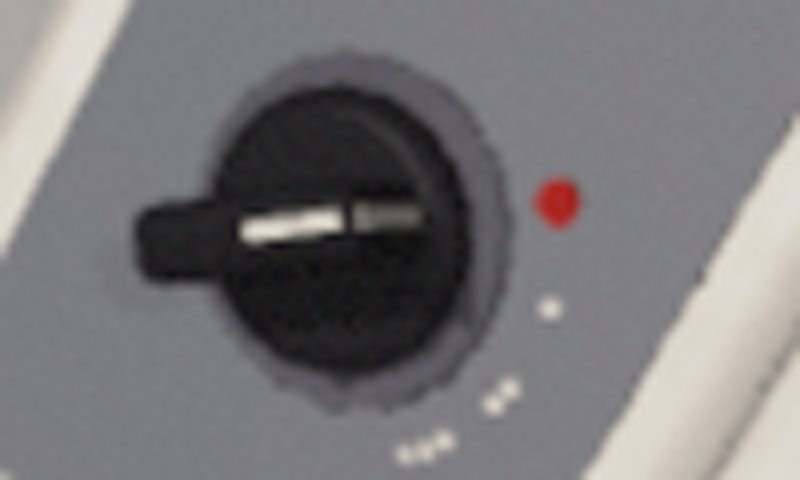

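View pics/z4.png

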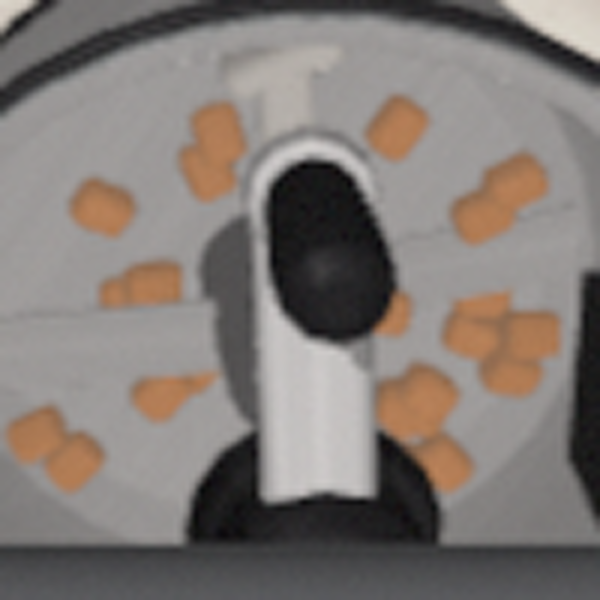

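```bash
cat > fit.py <<'E'
from h import *
from scipy.optimize import least_squares
a=read_camera("scene");b=read_camera("side");w=np.load("c_wrist1.npy",allow_pickle=True).item()
A=lambda u,v:(230+u/4.8,110+v/3.8)
B=lambda u,v:(255+u/4.8,110+v/3.8)
Z2=lambda u,v:(165+u/2.8,70+v/2.7)
Z3=lambda u,v:(190+u/8,135+v/8)
Z4=lambda u,v:(300+u/6,190+v/6)
n=np.array([-np.sin(np.radians(20)),0,np.cos(np.radians(20))]); t=np.array([np.cos(np.radians(20)),0,np.sin(np.radians(20))])
def pts(p):
    X,Y,yaw,xd,zd,zp,zk,wd,sf,sb,yd=p
    c,s=np.cos(yaw),np.sin(yaw)
    T=lambda q:np.array([X+c*q[0]-s*q[1],Y+s*q[0]+c*q[1],q[2]])
    D=np.array([xd,yd,zd]);al=np.radians(125)
    P=np.array([.045+.072*np.cos(al),.072*np.sin(al),zp]);e=np.array([0,0,1.])
    pan=D-.025*n;y=np.array([0,1,0])
    return dict(skirt=T(D-.0*n-.014*n),top=T(D+.012*n),D=T(D),pb=T(P-.019*e),pt=T(P+.02*e),P=T(P),knob=T([.045,0,zk]),
     TL=T(pan+sf*t+wd*y),TR=T(pan+sb*t+wd*y),BL=T(pan+sf*t-wd*y),BR=T(pan+sb*t-wd*y),axis=T([.045,0,zp]),
     red=None)
O=[(w,"skirt",Z3(343,230)),(w,"top",Z3(245,234)),(w,"pb",Z4(318,205)),(w,"pt",Z4(332,283)),
 (w,"TL",Z2(178,58)),(w,"TR",Z2(367,183)),(w,"BL",Z2(45,313)),(w,"BR",Z2(212,440)),
 (a,"knob",A(507,168)),(b,"knob",B(520,175)),(a,"P",A(401,92)),(a,"D",A(178,368)),(b,"D",B(197,283)),
 (a,"TL",A(68,347)),(a,"TR",A(262,275)),(a,"BR",A(312,435)),(a,"BL",A(112,502)),
 (b,"TL",B(163,240)),(b,"TR",B(336,226)),(b,"BR",B(257,367)),(b,"BL",B(78,374))]
def res(p,full=False):
    q=pts(p);r=np.array([px(c,q[k])[0]-np.array(o) for c,k,o in O])
    return r if full else np.r_[r.ravel(),(p[3]+.15)/.003,p[10]/.0003]
r=least_squares(res,[.635,.045,-.28,-.15,.1,.256,.232,.08,-.05,.05,0],loss="soft_l1")
np.set_printoptions(suppress=True)
p=r.x;print(p.round(4),"yaw",np.degrees(p[2]))
for (c,k,o),e in zip(O,res(p,True)):print(k,e.round(1))
q=pts(p)
for k in("D","P","axis","top"):print(k,q[k].round(4))
np.save("p.npy",p)
E
python3 fit.py
```

```text
[ 0.6356  0.0469 -0.2589 -0.148   0.0955  0.256   0.2302  0.082  -0.062
  0.06   -0.    ] yaw -14.832935656395165
skirt [-0.9  0.5]
top [0.9 0.3]
pb [-0.7 -1.2]
pt [1.7 2.8]
TL [1.1 0.3]
TR [1.1 0.2]
BL [0.7 0.2]
BR [ 0.5 -0.4]
knob [-0.4  0.1]
knob [-0.1 -0.1]
P [-0.2  1. ]
D [-2.5 -0.5]
D [-1.6 -2.5]
TL [-0.9 -0.3]
TR [-2.5  0.4]
BR [ 0.5 -0.4]
BL [-0.3  1.6]
TL [-0.7  0.2]
TR [-1.5 -0.1]
BR [-1.  -0.6]
BL [-1.7  0.3]
D [0.4925 0.0848 0.0955]
P [0.6543 0.103  0.256 ]
axis [0.6791 0.0354 0.256 ]
top [0.4885 0.0858 0.1067]
```

Emit:
carry_out:
  increments: "0.5 0 0 0 0 0 -3.4;0.5 -0.02 0.016 0 0 0 0;0.5 -0.018 0.016 0 0 0 0;0.5 0 0 0.03 0 0 0;0.5 0 0 0 0 0 0;0.5 0 0 0 0 0 0"

```text
time_s: 5.18
tool_pos: [0.6564, 0.1037, 0.408]
tool_rot: [179.7, -0.0, 110.4]
force: [0.5, -0.2, 0.0]
grip_width: 0.0443
```

```bash
python3 - <<'E'
from h import *
o=get_obs();print(o["tool_pos"],o["tool_rot"])
c=read_camera("wrist");cv2.imwrite("pics/wrist2.png",c["img"])
for m in masks_of("scraper_post",c):print(m["bbox"],m["confidence"])
b=read_camera("side");cv2.imwrite("pics/side2.png",cv2.resize(b["img"][60:260,240:440],None,fx=3,fy=3))
E
```

```text
[0.65635343 0.10371634 0.40801027] [ 1.79681026e+02 -3.75926377e-02  1.10375318e+02]
[295.2, 181.4, 332.4, 279.6] 0.86
```

View pics/wrist2.png

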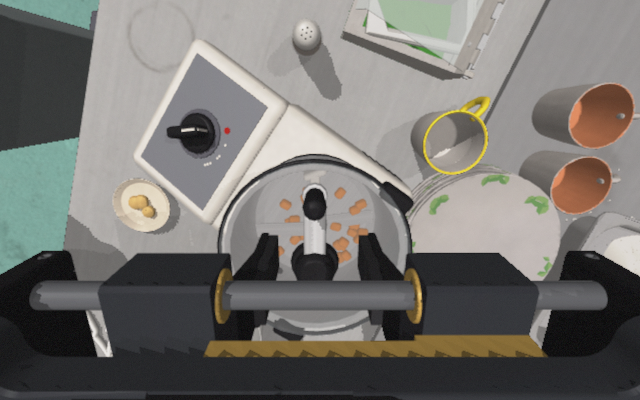

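View pics/side2.png

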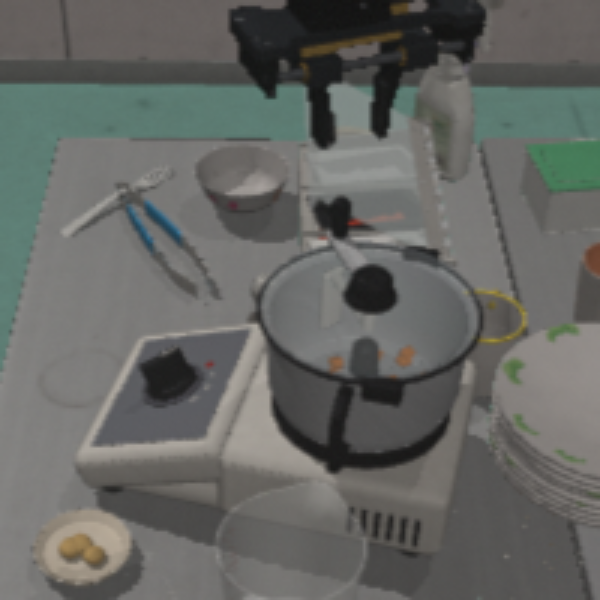

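Emit:
carry_out:
  increments: "0.5 0 -0.002 0.045 0 0 0;0.5 0 0 0.03 0 0 0;0.5 0 0 0.013 0 0 0;0.34 0 0 0 0 0 0;0.34 0 0 0 0 0 0"

```text
time_s: 5.95
tool_pos: [0.6567, 0.1046, 0.324]
tool_rot: [179.1, 0.0, 110.5]
force: [-0.6, 0.7, 0.3]
grip_width: 0.0328
```

```bash
python3 - <<'E'
from h import *
o=get_obs();print(o["tool_pos"],o["tool_rot"],o["qpos"].round(1),o["force"])
b=read_camera("side");cv2.imwrite("pics/side3.png",cv2.resize(b["img"][60:260,240:440],None,fx=3,fy=3))
E
```

```text
[0.65668281 0.10456258 0.32404138] [1.79102633e+02 1.44532021e-03 1.10491114e+02] [-30.5  19.8  25.4  79.7  -8.7  81.5  15.3] [-0.60669083  0.67017039  0.3494156 ]
```

View pics/side3.png

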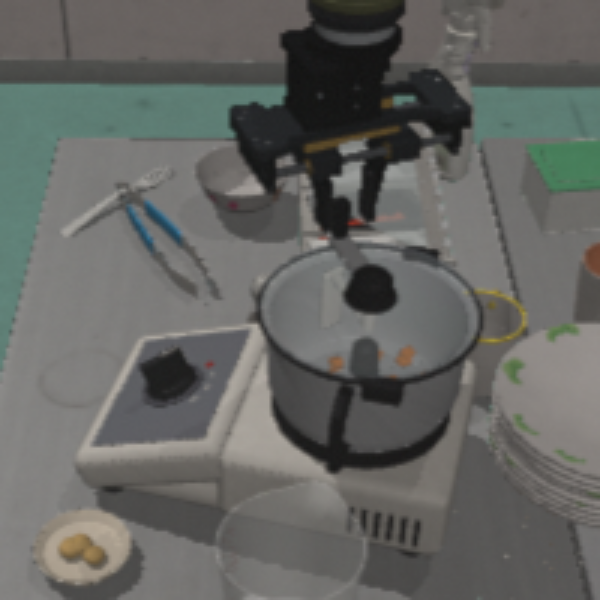

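Emit:
carry_out:
  increments: "0.34 0 0 0.006 0 0 0;0.34 -0.001 -0.0118 0 0 0 -9.3;0.34 -0.001 -0.0118 0 0 0 -9.3;0.34 -0.001 -0.0118 0 0 0 -9.3;0.34 -0.001 -0.0118 0 0 0 -9.3;0.34 -0.001 -0.0118 0 0 0 -9.3;0.34 -0.001 -0.0118 0 0 0 -9.3"

```text
time_s: 6.88
tool_pos: [0.6143, 0.063, 0.3188]
tool_rot: [178.5, 1.2, 168.7]
force: [-0.9, 4.8, 0.1]
grip_width: 0.0297
```

```bash
cat > arc.py <<'E'
from h import *
o=get_obs();t=o["tool_pos"];ax=np.array([.6791,.0354]);d=t[:2]-ax
print(t,o["tool_rot"],o["force"],"r",np.hypot(*d),"ang",np.degrees(np.arctan2(d[1],d[0]))%360-110.2)
E
python3 arc.py; python3 - <<'E'
from h import *
b=read_camera("side");cv2.imwrite("pics/side4.png",cv2.resize(b["img"][60:260,240:440],None,fx=3,fy=3))
E
```

```text
[0.61433038 0.06302712 0.31882092] [178.53967009   1.23630772 168.69675974] [-0.87581457  4.81282929  0.11672821] r 0.07041563272524404 ang 46.69959867958103
```

View pics/side4.png

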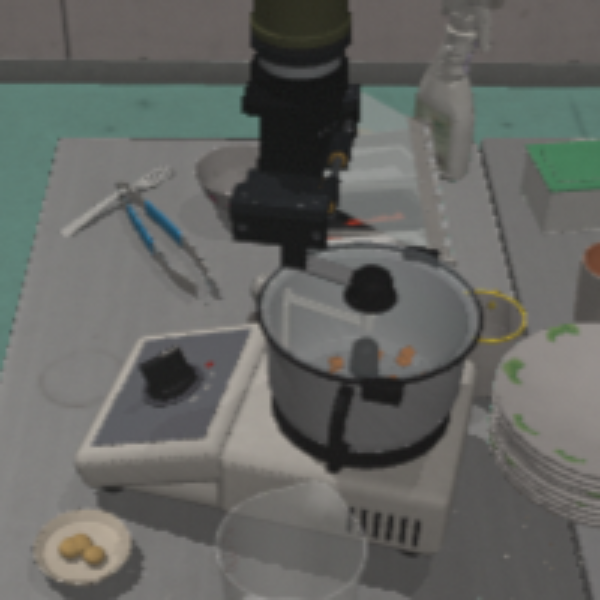

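Emit:
carry_out:
  increments: "0.34 0.0015 -0.012 0 0 0 -5;0.34 0.0007 -0.012 0 0 0 -6;0.34 0 -0.012 0 0 0 -6;0.34 0 -0.006 0 0 0 -5"

```text
time_s: 7.42
tool_pos: [0.608, 0.0299, 0.3189]
tool_rot: [178.4, 1.8, -168.4]
force: [-0.3, 4.6, 0.1]
grip_width: 0.0293
```

```bash
python3 arc.py; python3 - <<'E'
from h import *
b=read_camera("side");cv2.imwrite("pics/side5.png",cv2.resize(b["img"][60:260,240:440],None,fx=3,fy=3))
E
```

```text
[0.60804798 0.02992336 0.31885768] [ 178.36091994    1.78430889 -168.39851884] [-0.30997423  4.60072832  0.10057918] r 0.07126277446073369 ang 74.2076008954243
```

View pics/side5.png

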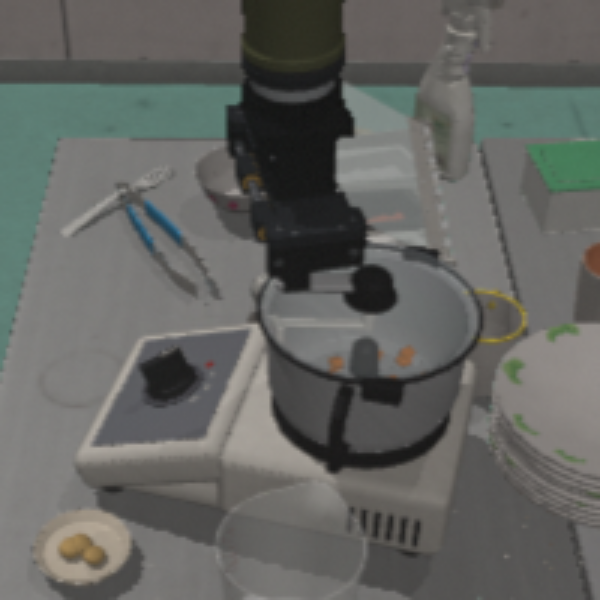

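Emit:
carry_out:
  increments: "0.34 0.0007 -0.006 0 0 0 0;0.34 0.0007 -0.006 0 0 0 0"

```text
time_s: 7.72
tool_pos: [0.6078, 0.0226, 0.3186]
tool_rot: [177.9, 1.6, -168.4]
force: [-2.0, 8.9, 1.1]
grip_width: 0.03
```

```bash
python3 arc.py
```

```text
[0.60781049 0.0226374  0.31864168] [ 177.92969962    1.63791966 -168.39592612] [-1.99634729  8.92321333  1.14858642] r 0.07242291196217121 ang 79.94985170001165
```

Emit:
carry_out:
  increments: "0.34 0.0007 -0.006 0 0 0 0;0.34 0.0007 -0.006 0 0 0 0;0.34 0.0004 -0.004 0 0 0 0"

```text
time_s: 8.1
tool_pos: [0.6081, 0.0219, 0.3183]
tool_rot: [176.8, 1.6, -168.2]
force: [-1.5, 5.3, 1.2]
grip_width: 0.0296
```

```bash
python3 arc.py;python3 - <<'E'
from h import *
for n in("side","wrist"):
  b=read_camera(n);i=b["img"]
  cv2.imwrite(f"pics/{n}6.png",cv2.resize(i[60:260,240:440],None,fx=3,fy=3) if n=="side" else i)
E
```

```text
[0.6080637  0.02185918 0.31830125] [ 176.76462646    1.63751387 -168.2491279 ] [-1.47849659  5.25795435  1.18627697] r 0.07231535325862112 ang 80.59215333189393
```

View pics/side6.png

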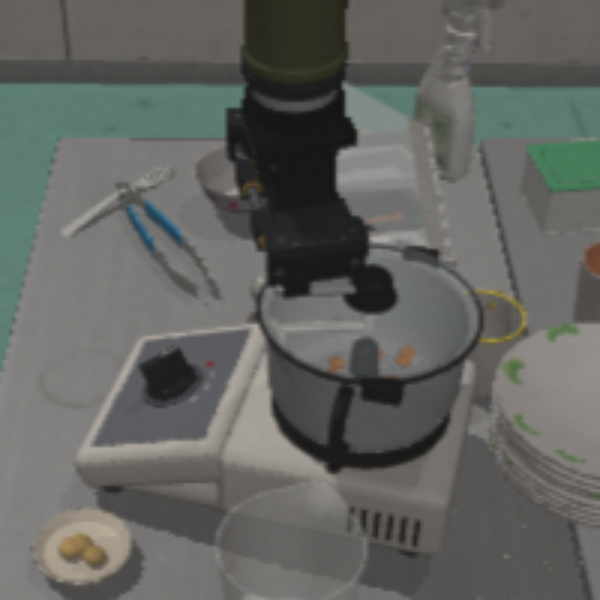

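View pics/wrist6.png

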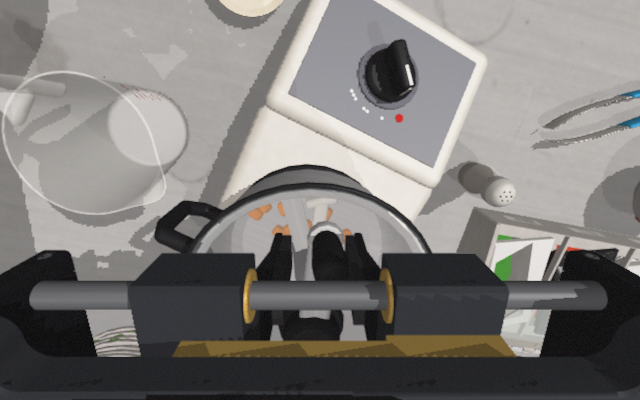

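```bash
python3 - <<'E'
from h import *
b=read_camera("wrist");i=b["img"].copy();a=read_camera("side")
for m in masks_of("scraper_post",b)[:2]:print(m["bbox"],m["confidence"])
for q,col in ((1.1,(0,0,255)),(1.22,(0,255,255)),(1.3,(0,255,0))):
    t=np.radians(110.2)+q
    P=[[.6791+.072*np.cos(t),.0354+.072*np.sin(t),z] for z in (.237,.276)]
    print(q,px(b,P).round(1).tolist(),px(a,P).round(1).tolist())
cv2.imwrite("pics/z7.png",cv2.resize(i[190:360,250:410],None,fx=4,fy=3.5,interpolation=cv2.INTER_CUBIC))
E
```

```text
[281.1, 223.1, 346.5, 340.2] 0.8
1.1 [[345.6, 244.0], [356.5, 281.2]] [[335.6, 151.5], [336.0, 139.0]]
1.22 [[331.9, 241.0], [339.8, 277.8]] [[335.4, 153.6], [335.8, 141.0]]
1.3 [[322.5, 239.9], [328.2, 276.5]] [[335.5, 154.9], [335.9, 142.4]]
```

View pics/z7.png

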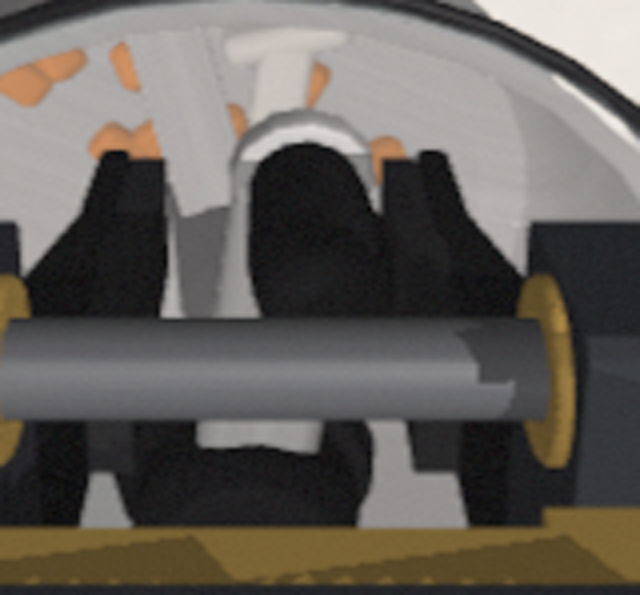

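Emit:
carry_out:
  increments: "0.34 0.0007 -0.012 0 0 0 0;0.34 0.0007 -0.012 0 0 0 0"

```text
time_s: 8.6
tool_pos: [0.6088, 0.0194, 0.3176]
tool_rot: [175.0, 1.5, -167.6]
force: [-6.2, 20.4, 4.0]
grip_width: 0.0298
```

```bash
python3 arc.py;python3 - <<'E'
from h import *
b=read_camera("wrist");i=b["img"].copy()
for q in (1.1,1.22,1.3):
    t=np.radians(110.2)+q
    P=[[.6791+.072*np.cos(t),.0354+.072*np.sin(t),z] for z in (.237,.276)]
    print(q,px(b,P).round(1).tolist())
cv2.imwrite("pics/z8.png",cv2.resize(i[190:360,250:410],None,fx=4,fy=3.5,interpolation=cv2.INTER_CUBIC))
E
```

```text
[0.60882119 0.01942699 0.31760809] [ 175.01482429    1.50708593 -167.59576914] [-6.20878239 20.40902706  3.96652834] r 0.07207113730107516 ang 82.60469757942171
1.1 [[345.3, 244.3], [358.7, 281.3]]
1.22 [[331.8, 241.4], [342.1, 278.0]]
1.3 [[322.5, 240.2], [330.5, 276.8]]
```

View pics/z8.png

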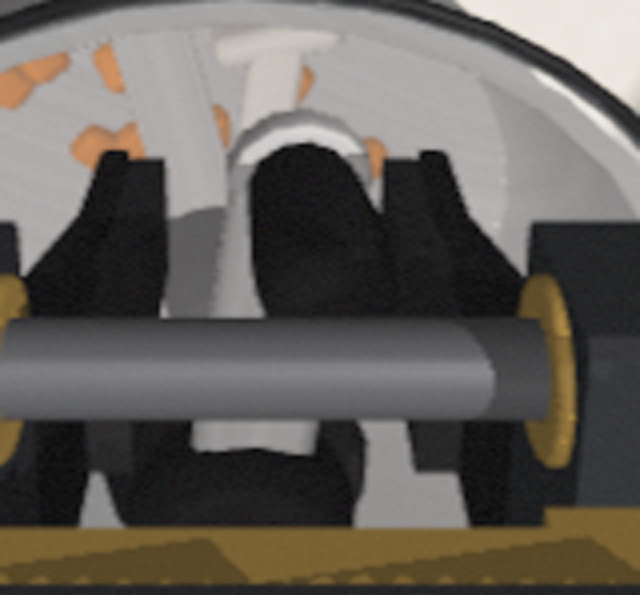

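Emit:
carry_out:
  increments: "0.34 0 0.004 -0.02 0 0 0;0.34 0 0 -0.06 0 0 0;0.34 0 0 -0.05 0 0 0;0.6 0 0 0 0 0 0;0.6 0 0 0 0 0 0;0.6 0 0 0 0 0 0;0.6 0 0 0 0 0 0;0.6 0 0 0 0 0 0;0.6 0 0 0 0 0 0;0.6 0 0 0 0 0 0"

```text
time_s: 9.9
tool_pos: [0.6065, 0.0137, 0.4455]
tool_rot: [175.0, 0.9, -168.5]
force: [-0.9, 0.5, 0.5]
grip_width: 0.0521
```

```bash
python3 arc.py;python3 - <<'E'
from h import *
print(get_obs()["qpos"].round(1))
b=read_camera("side");cv2.imwrite("pics/side9.png",cv2.resize(b["img"][60:260,240:440],None,fx=3,fy=3))
b=read_camera("wrist");cv2.imwrite("pics/wrist9.png",b["img"])
for m in masks_of("scraper_post",b)[:2]:print(m["bbox"],m["confidence"])
t=np.radians(110.2)
print(px(b,[[.6791+.072*np.cos(t),.0354+.072*np.sin(t),z] for z in (.237,.276)]))
E
```

```text
[0.60653262 0.01369606 0.44547108] [ 175.01039226    0.92307113 -168.47327153] [-0.88550905  0.48438269  0.47462491] r 0.07574354915095638 ang 86.45122953740552
[-16.9  11.8  19.2  74.9  -8.9  94.1 102.8]
[289.0, 228.1, 388.7, 267.5] 0.59
[[373.57163449 239.38268946]
 [383.97978605 257.67667467]]
```

View pics/side9.png

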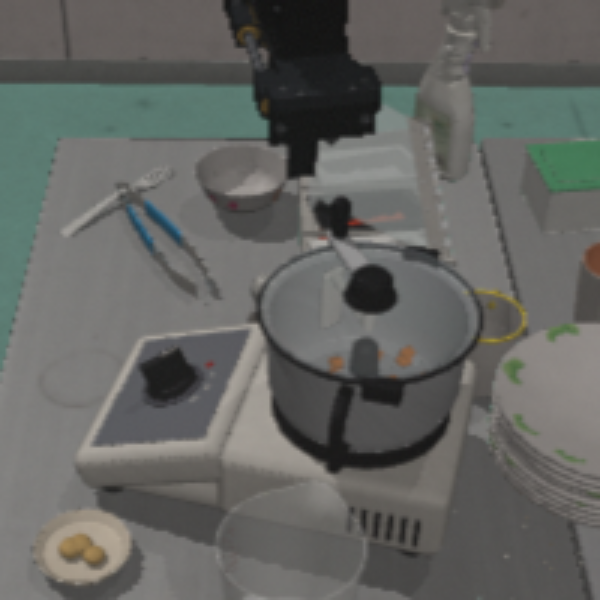

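View pics/wrist9.png

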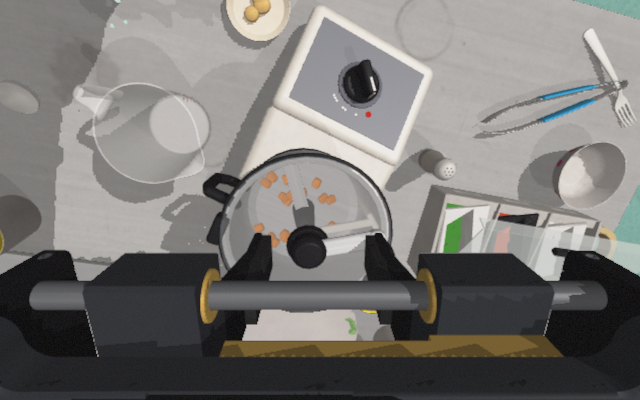

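```bash
cat > goal.py <<'E'
from h import *
from scipy.spatial.transform import Rotation as Ro
import sys
np.set_printoptions(suppress=True,precision=4)
p=np.load("p.npy");yaw=p[2]
D=np.array([.4925,.0848,.0955])
if len(sys.argv)>4: D=np.array(eval(sys.argv[4]))
off=float(sys.argv[1]);ang=float(sys.argv[2]);tilt=float(sys.argv[3]) if len(sys.argv)>3 else 20
M=Ro.from_euler("ZY",[np.degrees(yaw),-tilt],degrees=True).as_matrix() # z col = n
M0=Ro.from_euler("ZY",[np.degrees(yaw),-20],degrees=True).as_matrix()
n=M[:,2]
a=np.radians(40)-ang
xb=M[:,0]*np.cos(a)+M[:,1]*np.sin(a)
z=-n;x=-xb;y=np.cross(z,x);R=np.c_[x,y,z]
T=D+M[:,2]*(.051+off)
o=get_obs();C=Ro.from_euler("xyz",o["tool_rot"],degrees=True).as_matrix()
print("goal",T,"tcp",o["tool_pos"],"q",o["qpos"].round(1),"F",o["force"].round(1),"w",o["grip_width"])
print("rotvec tool",np.degrees(Ro.from_matrix(C.T@R).as_rotvec()).round(1),"shift cur tool",C.T@(T-o["tool_pos"]),"shift goal frame",R.T@(T-o["tool_pos"]),"world",T-o["tool_pos"])
E
python3 goal.py 0.09 0
```

```text
goal [0.4459 0.0971 0.228 ] tcp [0.6066 0.0137 0.4456] q [-16.9  11.7  19.2  74.9  -8.9  94.1 102.8] F [-0.1  0.4  0.3] w 0.05193460620986661
rotvec tool [ 15.8 -15.3 -14.3] shift cur tool [0.1443 0.0947 0.2244] shift goal frame [0.1588 0.1849 0.1441] world [-0.1607  0.0835 -0.2176]
```

Emit:
carry_out:
  increments: "0.6 0 0 0 5.3 -5.1 -4.8;0.6 0 0 0 5.3 -5.1 -4.8;0.6 0 0 0 5.3 -5.1 -4.8;0.6 0.026 0.031 0.024 0 0 0;0.6 0.026 0.031 0.024 0 0 0;0.6 0.026 0.031 0.024 0 0 0;0.6 0 0 0 0 0 0"

```text
time_s: 10.92
tool_pos: [0.5257, 0.0554, 0.3327]
tool_rot: [-166.0, 15.6, -152.3]
force: [0.9, 0.8, 0.5]
grip_width: 0.0525
```

```bash
python3 goal.py 0.09 0
```

```text
goal [0.4459 0.0971 0.228 ] tcp [0.5257 0.0554 0.3327] q [-25.9  -9.6  10.  110.5  13.9  61.5  95.2] F [0.9 0.8 0.5] w 0.052501063446827735
rotvec tool [-0.7  0.6  0.6] shift cur tool [0.0777 0.093  0.0664] shift goal frame [0.0779 0.0914 0.0683] world [-0.0799  0.0418 -0.1047]
```

```bash
python3 goal.py 0.05 0
```

```text
goal [0.4591 0.0936 0.1904] tcp [0.5257 0.0554 0.3327] q [-25.9  -9.6  10.  110.5  13.9  61.5  95.2] F [0.9 0.8 0.5] w 0.052501063446827735
rotvec tool [-0.7  0.6  0.6] shift cur tool [0.0781 0.0935 0.1064] shift goal frame [0.0779 0.0914 0.1083] world [-0.0666  0.0383 -0.1423]
```

Emit:
carry_out:
  increments: "0.6 0.026 0.03 0.025 0 0 0;0.6 0.026 0.03 0.025 0 0 0;0.6 0.013 0.016 0.025 0 0 0;0.6 0 0 0 0 0 0"

```text
time_s: 11.42
tool_pos: [0.4712, 0.0871, 0.2322]
tool_rot: [-165.8, 16.4, -152.4]
force: [0.2, -1.3, -0.1]
grip_width: 0.0519
```

```bash
python3 goal.py 0.05 0; python3 - <<'E'
from h import *
b=read_camera("wrist");cv2.imwrite("pics/wrist10.png",b["img"]);np.save("c_wrist10.npy",b,allow_pickle=True)
for m in masks_of("dial_grip",b)[:2]:print(m["bbox"],m["confidence"])
b=read_camera("side");cv2.imwrite("pics/side10.png",cv2.resize(b["img"][60:260,220:420],None,fx=3,fy=3))
b=read_camera("scene");cv2.imwrite("pics/scene10.png",cv2.resize(b["img"][60:300,190:390],None,fx=3,fy=2.5))
E
```

```text
goal [0.4591 0.0936 0.1904] tcp [0.4712 0.0871 0.2322] q [-27.1 -11.7   5.1 124.2  17.6  51.   84.4] F [ 0.2 -1.3 -0.1] w 0.051855034711063695
rotvec tool [-0.9  1.3  0.3] shift cur tool [0.0192 0.0203 0.0339] shift goal frame [0.0185 0.0197 0.0347] world [-0.0121  0.0065 -0.0418]
[315.5, 145.7, 380.7, 220.2] 0.83
```

View pics/wrist10.png

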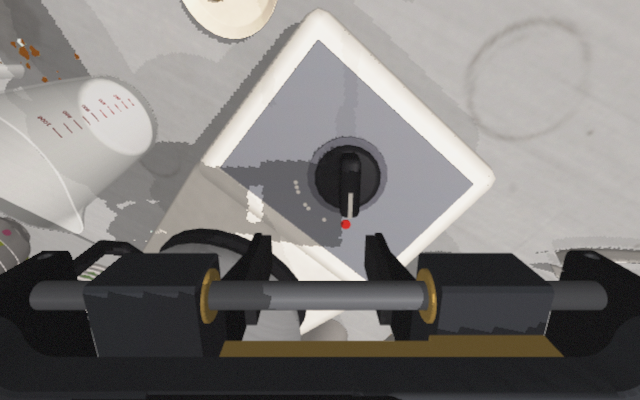

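View pics/side10.png

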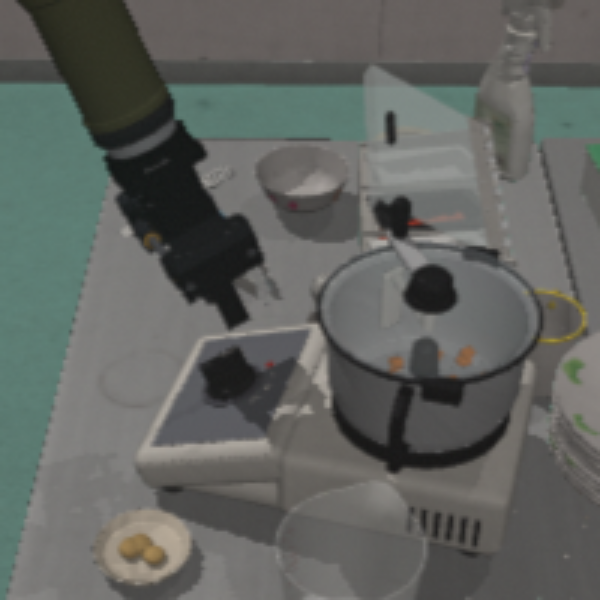

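View pics/scene10.png

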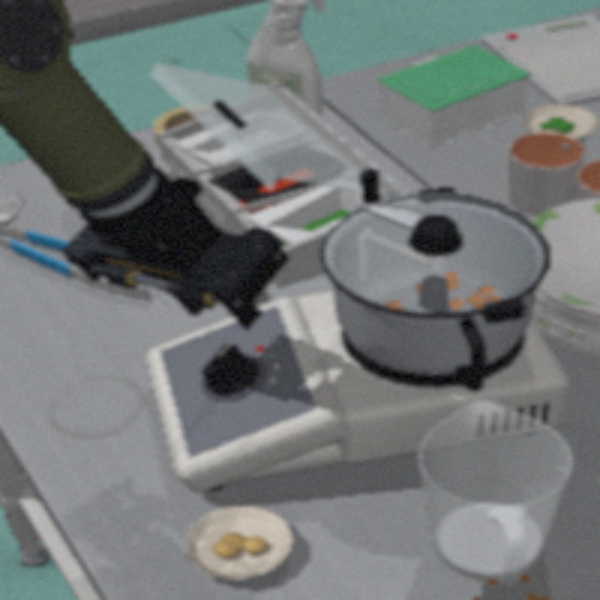

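```bash
cat > z.py <<'E'
from h import *
import fit
w=np.load("c_wrist10.npy",allow_pickle=True).item()
q=fit.pts(np.load("p.npy"))
for k in("skirt","D","top"):print(k,px(w,q[k]).round(1))
i=w["img"]
cv2.imwrite("pics/z10.png",cv2.resize(i[130:230,300:400],None,fx=6,fy=6,interpolation=cv2.INTER_CUBIC))
E
python3 z.py | tail -3
```

```text
skirt [[345.7 178.2]]
D [[347.  183.3]]
top [[348.2 188.2]]
```

View pics/z10.png

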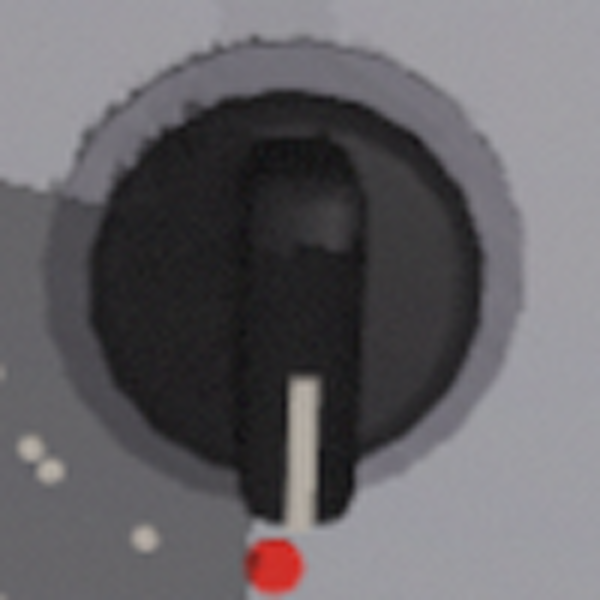

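```bash
cat >> z.py <<'E'
from scipy.optimize import least_squares
p=np.load("p.npy");obs={"skirt":(347.8,177),"top":(350.3,189)}
def f(d): return np.r_[np.ravel([px(w,q[k]+d)[0]-obs[k] for k in obs]),d/.003]
r=least_squares(f,np.zeros(3));print("d",r.x.round(4),"D",(q["D"]+r.x).round(4),r.fun.round(1))
E
python3 z.py|tail -1
```

```text
d [-0.0009  0.0012  0.    ] D [0.4916 0.086  0.0955] [-0.2  1.1  0.  -1.  -0.3  0.4  0. ]
```

```bash
for o in 0.04 0.008; do python3 goal.py $o 0 20 "[.4917,.0858,.0955]"; done
```

```text
goal [0.4616 0.0938 0.181 ] tcp [0.4722 0.0873 0.2338] q [-27.1 -11.7   5.2 124.1  17.6  50.9  84.4] F [ 0.1 -0.  -0.3] w 0.05213789682523823
rotvec tool [-0.9  1.5  0.2] shift cur tool [0.0213 0.0223 0.0447] shift goal frame [0.0201 0.0215 0.0455] world [-0.0106  0.0065 -0.0528]
goal [0.4722 0.091  0.1509] tcp [0.4722 0.0873 0.2338] q [-27.1 -11.7   5.2 124.1  17.6  50.9  84.4] F [ 0.1 -0.  -0.3] w 0.05213789682523823
rotvec tool [-0.9  1.5  0.2] shift cur tool [0.0221 0.0227 0.0766] shift goal frame [0.0201 0.0215 0.0775] world [-0.      0.0037 -0.0829]
```

Emit:
carry_out:
  increments: "0.5 0.011 0.011 0.022 -0.5 0.8 0;0.5 0.01 0.011 0.022 -0.4 0.7 0.2;0.5 0 0 0 0 0 0"

```text
time_s: 12.2
tool_pos: [0.4626, 0.0939, 0.1828]
tool_rot: [-166.9, 15.4, -153.1]
force: [0.0, -0.7, 0.3]
grip_width: 0.0438
```

```bash
python3 goal.py 0.008 0 20 "[.4917,.0858,.0955]"
```

```text
goal [0.4722 0.091  0.1509] tcp [0.4626 0.0939 0.1828] q [-27.3  -8.5   4.8 127.5  17.7  46.   81.9] F [ 0.  -0.7  0.3] w 0.043767916491949714
rotvec tool [ 0.   0.2 -0.1] shift cur tool [0.0015 0.0006 0.0333] shift goal frame [0.0013 0.0006 0.0334] world [ 0.0096 -0.003  -0.0318]
```

Reachable and aligned. Descend along the dial axis.

Emit:
carry_out:
  increments: "0.5 0.001 0.0006 0.017 0 0 0;0.5 0 0 0.016 0 0 0;0.5 0 0 0 0 0 0"

```text
time_s: 12.58
tool_pos: [0.4757, 0.0915, 0.155]
tool_rot: [-166.8, 15.8, -153.1]
force: [0.5, -0.3, 0.3]
grip_width: 0.0432
```

```bash
python3 goal.py 0.008 0 20 "[.4917,.0858,.0955]"; python3 - <<'E'
from h import *
b=read_camera("wrist");cv2.imwrite("pics/wrist11.png",b["img"])
b=read_camera("side");cv2.imwrite("pics/side11.png",cv2.resize(b["img"][110:230,240:360],None,fx=5,fy=5))
E
```

```text
goal [0.4722 0.091  0.1509] tcp [0.4757 0.0915 0.155 ] q [-26.8  -5.    5.4 128.1  18.5  41.4  81.5] F [ 0.5 -0.3  0.3] w 0.043210264289852425
rotvec tool [-0.1  0.6 -0.1] shift cur tool [0.0044 0.0018 0.0026] shift goal frame [0.0043 0.0018 0.0027] world [-0.0035 -0.0006 -0.004 ]
```

View pics/wrist11.png

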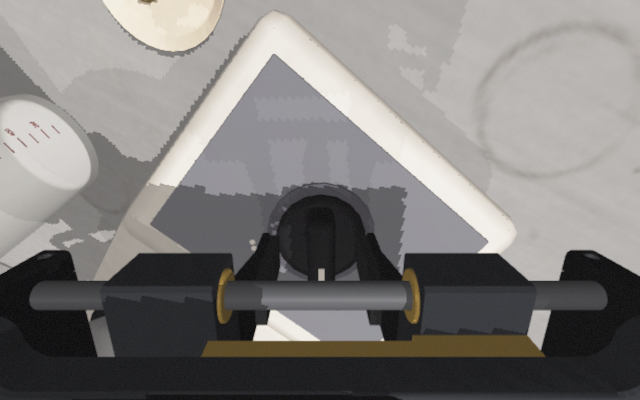

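View pics/side11.png

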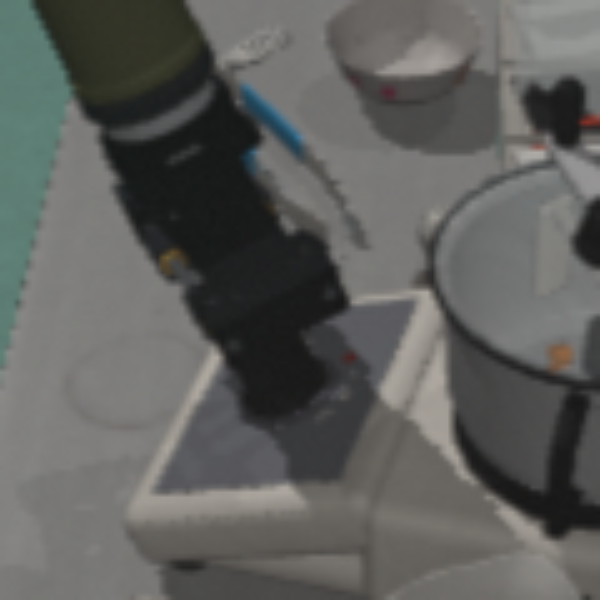

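Emit:
carry_out:
  increments: "0.5 0.0044 0.0018 0.0026 0 0.5 0;0.5 0 0 0 0 0 0;0 0 0 0 0 0 0;0 0 0 0 0 0 0;0 0 0 0 0 0 0;0 0 0 0 0 0 0"
  force: 20

```text
time_s: 13.42
tool_pos: [0.4731, 0.0918, 0.1541]
tool_rot: [-166.8, 15.6, -153.1]
force: [-0.8, 0.1, -0.7]
grip_width: 0.0137
```

```bash
python3 goal.py 0.008 0 20 "[.4917,.0858,.0955]"; python3 - <<'E'
from h import *
b=read_camera("wrist");cv2.imwrite("pics/wrist12.png",b["img"])
E
```

```text
goal [0.4722 0.091  0.1509] tcp [0.4731 0.0918 0.1541] q [-26.9  -5.1   5.3 128.3  18.6  41.6  81.2] F [-0.8  0.1 -0.7] w 0.013670916086836895
rotvec tool [-0.1  0.4 -0.1] shift cur tool [0.002  0.0003 0.0027] shift goal frame [0.002  0.0003 0.0027] world [-0.0009 -0.0009 -0.0032]
```

View pics/wrist12.png

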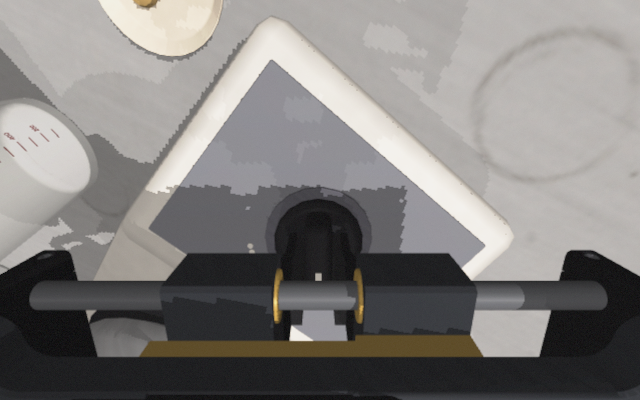

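Emit:
carry_out:
  increments: "0 0 0 0.001 0 0 0;0 0 0 0 0 0 9;0 0 0 0 0 0 9;0 0 0 0 0 0 9"
  force: 45

```text
time_s: 13.98
tool_pos: [0.4733, 0.0912, 0.1542]
tool_rot: [-175.6, 19.9, 178.0]
force: [-0.5, -1.1, 1.0]
grip_width: 0.0138
```

```bash
python3 goal.py 0.008 1.35 20 "[.4917,.0858,.0955]"
```

```text
goal [0.4722 0.091  0.1509] tcp [0.4733 0.0912 0.1542] q [-25.3  -5.    3.8 128.2  18.5  41.6  53.5] F [-0.5 -1.1  1. ] w 0.013766556193528422
rotvec tool [ 0.1  0.3 49.4] shift cur tool [ 0.0022 -0.      0.0027] shift goal frame [ 0.0014 -0.0017  0.0027] world [-0.0011 -0.0002 -0.0033]
```

Emit:
carry_out:
  increments: "0 0 0 0 0 0 9.3;0 0 0 0 0 0 9.3;0 0 0 0 0 0 9.3;0 0 0 0 0 0 9.3;0 0 0 0 0 0 9.3;0 0 0 0 0 0 2"
  force: 45

```text
time_s: 14.72
tool_pos: [0.4728, 0.09, 0.1542]
tool_rot: [167.3, 15.9, 125.3]
force: [-0.1, -0.3, -0.0]
grip_width: 0.0141
```

```bash
python3 goal.py 0.008 1.35 20 "[.4917,.0858,.0955]"; python3 - <<'E'
from h import *
print(get_obs()["wrist_torque"])
b=read_camera("wrist");cv2.imwrite("pics/wrist13.png",b["img"]);np.save("c_wrist13.npy",b,allow_pickle=True)
b=read_camera("side");cv2.imwrite("pics/side13.png",cv2.resize(b["img"][60:260,220:420],None,fx=3,fy=3))
E
```

```text
goal [0.4722 0.091  0.1509] tcp [0.4728 0.09   0.1542] q [-22.5  -4.9   1.1 128.1  18.2  41.7   3.7] F [-0.1 -0.3 -0. ] w 0.014113485818685271
rotvec tool [ 0.1  0.3 -0.7] shift cur tool [ 0.002  -0.0006  0.0027] shift goal frame [ 0.002  -0.0005  0.0028] world [-0.0006  0.001  -0.0032]
[-0.00904948  0.41549022  0.10845012]
```

View pics/wrist13.png

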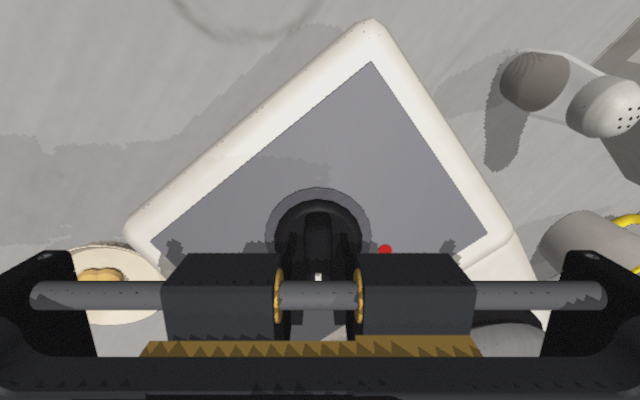

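View pics/side13.png

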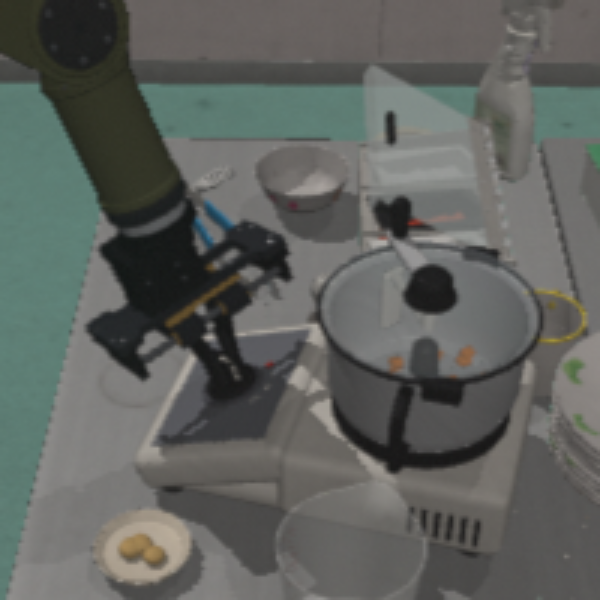

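Emit:
carry_out:
  increments: "0 0 0 0 0 0 0.7;0 0 0 0 0 0 0;0 0 0 0 0 0 0;0 0 0 0 0 0 0.7"
  force: 45

```text
time_s: 15.32
tool_pos: [0.4728, 0.09, 0.1542]
tool_rot: [166.9, 15.6, 124.1]
force: [-0.5, -0.0, 0.7]
grip_width: 0.0137
```

```bash
python3 goal.py 0.008 1.35 20 "[.4917,.0858,.0955]"; python3 - <<'E'
from h import *
print(get_obs()["wrist_torque"])
b=read_camera("wrist");cv2.imwrite("pics/z14.png",cv2.resize(b["img"][180:300,250:410],None,fx=5,fy=5,interpolation=cv2.INTER_CUBIC))
E
python3 goal.py 0.008 1.35 20 "[.4917,.0858,.0955]"
```

```text
goal [0.4722 0.091  0.1509] tcp [0.4728 0.09   0.1542] q [-22.4  -4.9   1.  128.1  18.2  41.7   2.5] F [-0.5 -0.   0.7] w 0.013738068576501042
rotvec tool [ 0.1  0.3 -1.9] shift cur tool [ 0.002  -0.0006  0.0027] shift goal frame [ 0.002  -0.0005  0.0028] world [-0.0006  0.001  -0.0032]
[-0.06494206  0.44562176  0.12695884]
goal [0.4722 0.091  0.1509] tcp [0.4728 0.09   0.1542] q [-22.4  -4.9   1.  128.1  18.2  41.7   2.4] F [-1.1 -1.4  1. ] w 0.013327983268380209
rotvec tool [ 0.1  0.3 -1.9] shift cur tool [ 0.002  -0.0006  0.0027] shift goal frame [ 0.002  -0.0005  0.0028] world [-0.0006  0.001  -0.0032]
```

View pics/z14.png

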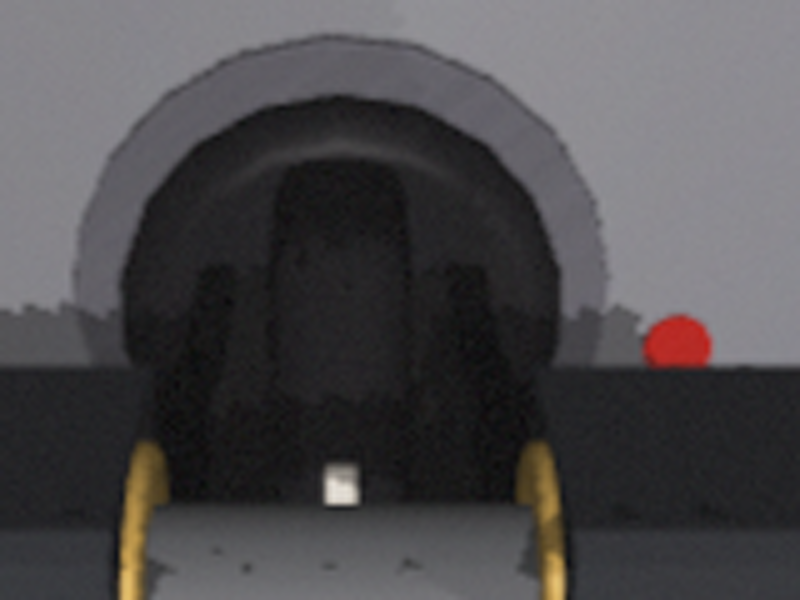

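```bash
python3 - <<'E'
from cell import *
print(sign_off()); o=get_obs(); print(o["time_s"],o["tool_rot"],o["grip_width"],o["force"])
E
```

```text
the job is handed in; nothing more can be done
None
the job is handed in; nothing more can be done
```

I ran both steps in order and handed the job in at about 15.5 s, with the fingers still gripping the dial at its third click. No verdict was reported. The lever and dial angles below are measured from camera images and tool pose, since the joint values themselves cannot be read.

- **Scraper lever:** I caged the hand post between the fingers and swung it counter-clockwise until the push rose to about 21 N. The wrist picture puts it at about 1.27 to 1.3 rad. I then lifted straight off. The side picture showed the lever back home with the fingers clear, and contact force was near zero.
- **Dial:** I gripped the bar along the dial's tilted axis at 45 N and turned it clockwise. The tool turned about 1.38 rad from the off position. The bar stayed square between the pads (opening 13.3 to 13.7 mm), and the tool angle did not drift in the last readings before hand-in.
- **Jug, dish and shaker:** the arm never came near them. The jug and dish stand where they were in the last side picture. The shaker was upright in the last wrist picture; the side view does not show it clearly, so its position was not measured again.
- **Checks that disagreed:**
  - The first position fit was about 1 to 2 mm off the close-up wrist picture of the dial, so I corrected it before gripping.
  - The tool stopped about 3 mm short of the planned grip depth, but the grip still held.
  - The final reading after hand-in was refused, so nothing was checked after that point.

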